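# Set the recessed dial of the mug's warming plate

### The job

Keep the mug warm: on the twin warming plate, lift the round cover off the dial well in front of the plate that the mug stands on, reach into the well and turn its dial until the pointer stands at the mark of three bars, let go of the dial, then put the cover back so that it lies flat in the mouth of the well. Leave the other plate's cover and dial alone, and do not shift or knock over the mug, the tin or the things standing round about.

Things in the scene. Friction and masses are not known exactly. Their poses are not given: they have to be found in the camera images.
- warmer: twin warming plate, fixed: low white box with aluminium deck, 320 (x) x 370 (y) x 57 high; origin on the worktop under its centre, x to the back, y left. Dark round plates, 132 across, tops 61 up, at x +85, y +92 and -92; before each, at x -85, a dial well. On the deck round each well, 54 to 66 from its axis, low raised marks: a dot (off), then clockwise one bar, two bars, three bars
- dial_left (a joint): dial in the left well, on the well's vertical axis; rad, 0 to 2.8 (stops), grows CLOCKWISE from above; at q the pointer points along the warmer's (sin q, cos q, 0); off dot 0, one bar 0.73, two bars 1.47, three bars 2.2. Friction 0.05 N m, stays where left. Grip: upright bar 14 wide, 51 long (22 behind its axis, 29 to the pointed end), from 4 to 36 above the well floor, on a disc 48 across, 4 high
- dial_right (a joint): dial in the right well, on the well's vertical axis; rad, 0 to 2.8 (stops), grows CLOCKWISE from above; at q the pointer points along the warmer's (sin q, cos q, 0); off dot 0, one bar 0.73, two bars 1.47, three bars 2.2. Friction 0.05 N m, stays where left. Grip: upright bar 14 wide, 51 long (22 behind its axis, 29 to the pointed end), from 4 to 36 above the well floor, on a disc 48 across, 4 high
- well_left (a point): centre of the mouth of the left well, at deck height (57 above the worktop); axes as the warmer's. The well is round, 84 across, its floor 45 below this point; the uppermost 5 are widened to 99 across, which leaves a ledge (52 above the worktop) on which the cover lies
- cover_left_grip (a point): loose round cover of the left well: black disc 94 across, 6.5 thick, lower edge bevelled, 0.10 to 0.16 kg, with an upright bar handle on top, 50 long (point x), 14 wide (point y), its top 35.5 above the underside. Site: in the handle, on the disc's axis, 28 above the underside; seated, 80 above the worktop. Starts seated (2.5 play all round), turned any way
- dial_left_tip (a point): point at the pointed end of the left dial's bar, 26 from the dial's axis and 30 above the well floor
- cover_left: the same left cover; this origin is the centre of its underside (52 above the worktop when seated), z up
- well_right (a point): centre of the mouth of the right well, at deck height (57 above the worktop); axes as the warmer's. The well is round, 84 across, its floor 45 below this point; the uppermost 5 are widened to 99 across, which leaves a ledge (52 above the worktop) on which the cover lies
- cover_right_grip (a point): loose round cover of the right well: black disc 94 across, 6.5 thick, lower edge bevelled, 0.10 to 0.16 kg, with an upright bar handle on top, 50 long (point x), 14 wide (point y), its top 35.5 above the underside. Site: in the handle, on the disc's axis, 28 above the underside; seated, 80 above the worktop. Starts seated (2.5 play all round), turned any way
- dial_right_tip (a point): point at the pointed end of the right dial's bar, 26 from the dial's axis and 30 above the well floor
- cover_right: the same right cover; this origin is the centre of its underside (52 above the worktop when seated), z up
- mug: white mug with handle, 92 across, 127 over the handle, 95 high, standing on one of the two plates; origin at its underside, half-way along its 127 length (cup axis 17 to its +y, handle end 63 to its -y)
- tuna_tin: flat round tin, 86 across, 40 high, parked on the other plate; origin under its centre
- pepper_mill: dark wooden pepper mill, 58 across, 170 high, loose on the worktop near the warmer; origin under its centre
- spice_jar: small square glass jar with a screw cap, 42 x 42 x 96 high, loose on the worktop near the warmer; origin under its centre
- salt_shaker: salt shaker with metal cap, 44 across, 90 high, loose on the worktop near the warmer; origin under its centre. (Nothing that is not listed stands on the worktop between x 300 and 620, y -450 and 450)
Things that resemble listed ones, but are neither listed nor needed, are in the scene too. Leave any blue, red or turquoise look-alike of the cover_right alone.

How it is judged:
By the outcome, as a careful person would: the job done as asked, in the order asked, and still so for the second after the job is handed in, with the robot touching nothing.
It also fails if it takes over 72 s, if anything falls off the work surface, if the arm or the gripper's body presses on something with over 40 N, if the wrist force passes 120 N, or if a joint passes its speed limit or range.

### The arm

A 6-joint arm with a two-finger parallel gripper is mounted at the origin on a cart in front of the work surface, level with it; the furniture and walls round the work are solid. World frame = base frame: x ahead of the robot, y to its left, z up, the work surface at z = 0. Lengths are in m, angles in rad, forces in N, time in s.
With the tool pointing down it reaches from about 0.275 to 0.85 m from the base axis. Payload 19 kg.
Tool frame: the origin (TCP) lies midway between the tips of the shut fingers; the grasp point (between the pads) lies 19 mm behind it; z points along the fingers, y is the line along which they close (so a half turn about z gives the same grasp; the last joint's range is limited). The gripper opens to 85 mm and grips with 20 to 120 N. Pads are 22 mm wide; open, the fingers measure 114 mm over their backs; the gripper's body (76 mm by 85 mm) begins 54 mm behind the grasp point. The pads swing forward as they close: fully open they stand 13 mm farther back than shut.
Start: joints at [-1.351, 0.15, 1.437, -0, 1.554, -0.134], TCP at [0.199, -0.539, 0.231] pointing down, gripper open.
Joint ranges: [-2.8, 2.8], [-0.68, 2.1], [0.12, 2.68], [-1.39, 4.53], [0.16, 2.79], [-2.81, 2.81]. Speed limits (rad/s): [1.89, 1.89, 2.22, 3.01, 3.01, 3.01].

### API

Orientations are given as a unit quaternion [w, x, y, z].
In Python, from station import state, eyes, job gives the robot as it stands. The module is installed in compiled form; this text tells all that it offers.
- The arm moves only by the tool step_arm, never from a script. Its arguments are lists of equal length, an entry for each row: "dp": the shift along the tool's x, y, z in m, a list of three; "twist": the turn about the tool's z in rad; "claw": the opening, from -1 (shut) to 1 (fully open), so that 0 is half open. A call has 1 to 5 rows; each row shifts and turns the commanded pose from where the row before left it, along the tool's axes as they then stand; what a row does not reach is not made up. A row lasts 1/10 s, in which the tool goes at most 50 mm and 8.59 degrees, less where a joint would pass 70% of its speed; a pose out of reach is approached as far as the arm can. A call with a gripper value outside its range is refused whole. The fingers move at their own pace and stop on an object; the grip force is fixed at half the most. Time passes only in rows, so rows that do not move let the fingers close. It gives the time, the measured TCP pose, the force, the opening and the grip force at its end, in the units of the state.
- state(): the state, without advancing time (a new reading comes with each control period).
- eyes.camera(name): name is "scene" or "top" or "wrist"; returns a dict with "pixels" (420x560x3 uint8, red, green, blue), "mtx" (3x3 intrinsics, pixels), "k1" (the pictures are not rectified: a ray, as slopes to the right and down, at radius r is drawn at 1 + k1 r^2 times it, then the intrinsics apply), "world_from_camera" (4x4, takes a point from camera to world coordinates). Camera axes: x right, y down, z forward; pixel columns grow to the right and rows downward; lengths in m; the calibration is good to about 2 mm. A picture is of the moment at which its call begins. There is no depth.
- job.finish_job(): hands the job in; it is judged then, once.
The state is a dict: "t": time; "joint_pos": joint angles; "qvel": joint speeds; "effort": joint torques, N m; "tcp_pos": TCP position; "ee_rot": TCP orientation; "wrist_force": force on the tool from outside, world axes, zero at the start; "ft_torque": the same for the moment, N m; "opening": opening from 0.0 (shut) to 1.0 (fully open); "gripper_force": force on a finger pad.
Only numpy, scipy, OpenCV 4.12 (cv2) and the standard library are available. Lean on these libraries where they do the work, as an engineer would, in place of code of your own. Each camera call takes 0.05 s, during which the arm holds its last target. There are 200 camera calls.

## Working session

There is one attempt and no reset: what is moved stays moved. The work goes in short steps, Python scripts to look and compute and a tool call to move; the robot and the scene stay as the last step left them, time stands still between calls to the robot, and variables do not carry over. Pictures are saved under pics/ and viewed, at most 10 in all, crops included, and the job is handed in when it is done.

Besides the shell and the picture viewer there is one more tool, called after ">>>" as name(argument=value, ...), one argument or row to a line, values as JSON. step_arm: Moves the arm, as the interface text tells. Its arguments: {"type":"object","properties":{"dp":{"type":"array","items":{"type":"array","items":{"type":"number"}}},"twist":{"type":"array","items":{"type":"number"}},"claw":{"type":"array","items":{"type":"number"}}},"required":["dp","twist","claw"]}

```bash
mkdir -p pics; cat > h.py <<'E'
import numpy as np, cv2
from station import state, eyes, job
def cam(n):
    c=eyes.camera(n); np.savez(f'/tmp/{n}.npz',**{k:np.array(v) for k,v in c.items()}); return c
def load(n): return dict(np.load(f'/tmp/{n}.npz'))
def dist(c): return np.array([float(c['k1']),0,0,0,0])
def ray(c,px):
    p=cv2.undistortPoints(np.array(px,float).reshape(-1,1,2),np.array(c['mtx']),dist(c)).reshape(-1,2)
    T=np.array(c['world_from_camera']); d=np.c_[p,np.ones(len(p))]@T[:3,:3].T
    return T[:3,3],d
def onz(c,px,z):
    o,d=ray(c,px); return o+d*((z-o[2])/d[:,2])[:,None]
def proj(c,P):
    T=np.linalg.inv(np.array(c['world_from_camera'])); P=np.array(P,float).reshape(-1,3)
    return cv2.projectPoints(P@T[:3,:3].T+T[:3,3],np.zeros(3),np.zeros(3),np.array(c['mtx']),dist(c))[0].reshape(-1,2)
def save(name,img): cv2.imwrite(f'pics/{name}.png',cv2.cvtColor(np.ascontiguousarray(img),cv2.COLOR_RGB2BGR))
E
python3 - <<'E'
from h import *
a=cam('scene');b=cam('top')
save('scene0',a['pixels']);save('top0',b['pixels'])
print(state())
for c in (a,b): print(np.round(c['world_from_camera'],3).tolist(),np.array(c['mtx']).tolist(),c['k1'])
E
```

```text
{'t': 0.1, 'joint_pos': array([-1.35097648e+00,  1.50912015e-01,  1.43797352e+00,  5.51565697e-06,
        1.55381537e+00, -1.34035898e-01]), 'qvel': array([-0.00015401,  0.00100912, -0.00122766,  0.00049498, -0.00090632,
        0.00160884]), 'effort': array([ 3.80137819e-03, -7.14383483e+01, -5.71796644e+01,  9.69741313e-05,
        7.25359903e-03,  2.79503899e-05]), 'tcp_pos': array([ 0.19915948, -0.53915718,  0.23074624]), 'ee_rot': array([-5.53731330e-04,  9.84388908e-01,  1.76006166e-01, -2.10052633e-05]), 'wrist_force': array([ 0.15219601, -0.29508221, -1.00251364]), 'ft_torque': array([0.04192764, 0.02295294, 0.01963183]), 'gripper_force': 0.0, 'opening': 1.0018146332968754}
[[0.902, -0.217, 0.374, -0.073], [-0.432, -0.456, 0.778, -1.194], [0.001, -0.863, -0.505, 0.847], [0.0, 0.0, 0.0, 1.0]] [[541.5127133018362, 0.0, 283.9606245359107], [0.0, 541.5127133018362, 210.6017862103236], [0.0, 0.0, 1.0]] -0.19567378930381812
[[-0.005, -0.985, 0.175, 0.319], [-0.999, 0.01, 0.032, -0.027], [-0.033, -0.175, -0.984, 1.144], [0.0, 0.0, 0.0, 1.0]] [[455.1956161265693, 0.0, 283.61006667171154], [0.0, 455.1956161265693, 201.52602850904725], [0.0, 0.0, 1.0]] 0.04554866466608786
```

View pics/scene0.png

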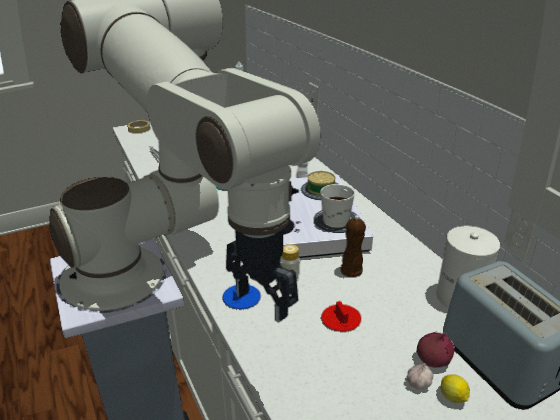

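View pics/top0.png

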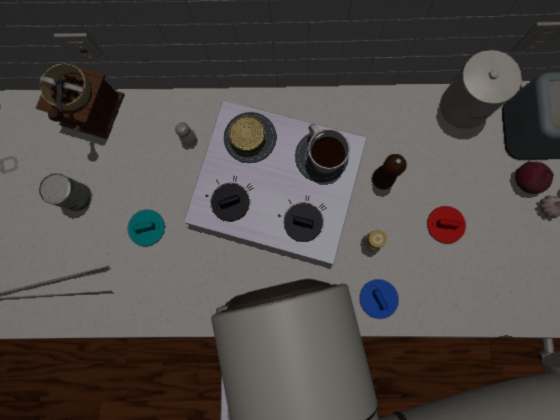

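The top view shows these possible covers:
- Black left cover at (231,202).
- Black right cover at (303,222).
- Look-alikes: turquoise (146,228), red (447,224) and blue (379,299).

The mug stands on the right plate at (325,152) and the tin on the left at (247,135). I choose the black cover at (303,222).

```bash
python3 - <<'E'
from h import *
c=load('top'); im=c['pixels']
g=cv2.cvtColor(im,cv2.COLOR_RGB2GRAY)
m=(g<75).astype(np.uint8)
def blob(pt,r):
    k=np.zeros_like(m);cv2.circle(k,pt,r,1,-1)
    cs,_=cv2.findContours(m*k,cv2.RETR_EXTERNAL,cv2.CHAIN_APPROX_NONE)
    return max(cs,key=cv2.contourArea)
for n,pt in (('L',(231,202)),('R',(303,222))):
    e=cv2.fitEllipse(cv2.convexHull(blob(pt,24)))
    print(n,e,onz(c,[e[0]],.0585))
# plate rims (dark) and deck hull
hull=None
d=((g>110)).astype(np.uint8); k=np.zeros_like(d);cv2.circle(k,(277,182),115,1,-1)
cs,_=cv2.findContours(cv2.morphologyEx(d*k,cv2.MORPH_OPEN,np.ones((3,3))),cv2.RETR_EXTERNAL,cv2.CHAIN_APPROX_NONE)
q=max(cs,key=cv2.contourArea); b=cv2.minAreaRect(q); print('deck',b,len(q)); 
P=onz(c,cv2.boxPoints(b),.057); print(P.round(4))
x,y=300,180
cr=cv2.resize(im[110:275,180:400],None,fx=3.6,fy=3.6,interpolation=cv2.INTER_CUBIC)
save('crop0',np.clip(cr.astype(float)*1.7,0,255).astype(np.uint8))
E
```

```text
L ((229.830810546875, 202.03970336914062), (38.26862716674805, 38.948368072509766), 33.83619689941406) [[0.51209687 0.13900597 0.0585    ]]
R ((302.96380615234375, 222.099853515625), (38.79851150512695, 39.185874938964844), 16.711776733398438) [[ 0.46134137 -0.03797998  0.0585    ]]
deck ((276.88262939453125, 188.80908203125), (203.2318878173828, 228.01754760742188), 88.99491119384766) 736
[[ 0.8059  0.3189  0.057 ]
 [ 0.8056 -0.2577  0.057 ]
 [ 0.3049 -0.2437  0.057 ]
 [ 0.2982  0.2892  0.057 ]]
```

View pics/crop0.png

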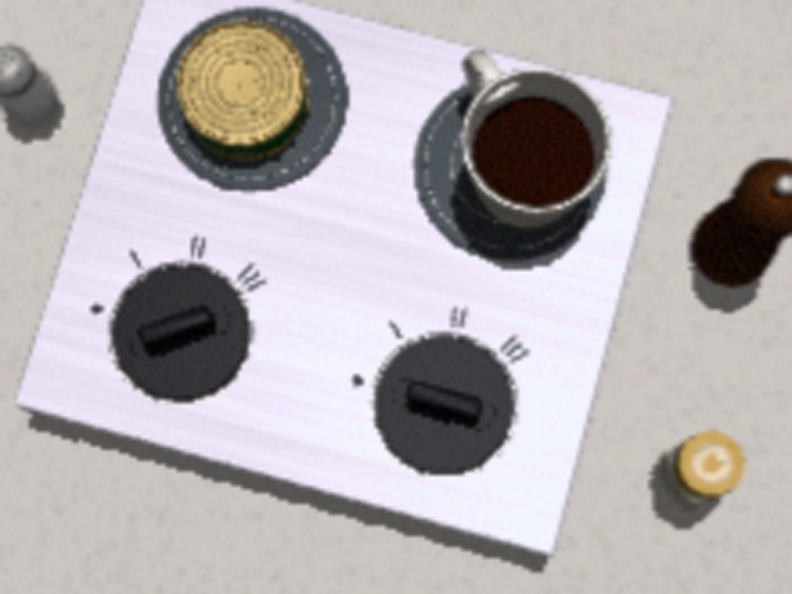

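The crop confirms it: the black cover in front of the mug, with its disc centre at top pixel (303,222). Its off dot is at the left, with the one, two and three bars going clockwise. The handle lies roughly along the warmer's y. I'll hover above it and look from near.

>>> step_arm(
  dp=[
    [0.028,-0.025,0.002],
    [0.028,-0.025,0.002],
    [0.028,-0.025,0.002],
    [0.028,-0.025,0.002],
    [0.028,-0.025,0.002],
  ],
  twist=[0,0,0,0,0],
  claw=[1,1,1,1,1],
)

```text
t: 0.6
tcp_pos: [0.2876, -0.3721, 0.221]
ee_rot: [-0.0, 0.984, 0.176, -0.0]
wrist_force: [0.5, -0.3, 0.0]
opening: 0.996
gripper_force: 0.0
```

>>> step_arm(
  dp=[
    [0.028,-0.025,0.002],
    [0.028,-0.025,0.002],
    [0.028,-0.025,0.002],
    [0.028,-0.025,0.002],
    [0.028,-0.025,0.002],
  ],
  twist=[0,0,0,0,0],
  claw=[1,1,1,1,1],
)

```text
t: 1.1
tcp_pos: [0.3756, -0.2063, 0.2111]
ee_rot: [-0.0, 0.984, 0.176, -0.0]
wrist_force: [0.8, -0.2, 0.1]
opening: 1.0
gripper_force: 0.0
```

>>> step_arm(
  dp=[
    [0.028,-0.025,0.002],
    [0.028,-0.025,0.002],
    [0.028,-0.025,0.002],
    [0.028,-0.025,0.002],
    [0.027,-0.025,0.002],
  ],
  twist=[0,0,0,0,0],
  claw=[1,1,1,1,1],
)

```text
t: 1.6
tcp_pos: [0.4627, -0.0408, 0.2011]
ee_rot: [-0.0, 0.984, 0.176, -0.0]
wrist_force: [0.1, -0.2, 0.1]
opening: 1.003
gripper_force: 0.0
```

>>> step_arm(
  dp=[
    [0,0,0],
    [0,0,0],
    [0,0,0],
    [0,0,0],
    [0,0,0],
  ],
  twist=[-0.142,-0.142,-0.142,-0.142,-0.142],
  claw=[1,1,1,1,1],
)

```text
t: 2.1
tcp_pos: [0.4622, -0.0423, 0.201]
ee_rot: [-0.0, 0.86, 0.51, -0.0]
wrist_force: [0.1, -0.1, -0.1]
opening: 0.999
gripper_force: 0.0
```

>>> step_arm(
  dp=[
    [0,0,0],
    [0,0,0],
    [0,0,0],
    [0,0,0],
  ],
  twist=[-0.142,-0.142,0,0],
  claw=[1,1,1,1],
)

```text
t: 2.5
tcp_pos: [0.4623, -0.0424, 0.2012]
ee_rot: [-0.0, 0.783, 0.622, -0.0]
wrist_force: [-0.0, 0.0, 0.2]
opening: 0.998
gripper_force: 0.0
```

```bash
cat >> h.py <<'E'
from scipy.spatial.transform import Rotation as Ro
def go(target,ang=None):
    "tool-frame shift to target, and twist to bring tool x to world angle ang (mod pi)"
    s=state(); R=Ro.from_quat(np.roll(s['ee_rot'],-1)).as_matrix()
    d=R.T@(np.array(target)-s['tcp_pos']); a=np.arctan2(R[1,0],R[0,0])
    tw=None if ang is None else -((ang-a+np.pi/2)%np.pi-np.pi/2)
    print('t',round(s['t'],2),'tcp',s['tcp_pos'].round(4),'xang',round(a,4),'dp',d.round(4),'tw',tw,'zdir',R[:,2].round(3),'q6',s['joint_pos'][5].round(3),'F',s['wrist_force'].round(1))
E
python3 - <<'E'
from h import *
c=cam('wrist'); save('w1',c['pixels']); np.savez('/tmp/w1.npz',**c)
go((.4613,-.038,.2),1.346)
print(np.round(c['world_from_camera'],3).tolist()); print(proj(c,[[.4613,-.038,.0585],[.4613,-.038,.0875]]))
E
```

```text
t 2.55 tcp [ 0.4622 -0.0424  0.2012] xang 1.3435 dp [ 0.0041 -0.0019  0.0012] tw -0.002489645829516496 zdir [-0.  0. -1.] q6 -0.03 F [0.3 0.3 0.2]
[[0.974, -0.217, -0.063, 0.477], [-0.226, -0.936, -0.271, 0.027], [-0.0, 0.278, -0.96, 0.343], [0.0, 0.0, 0.0, 1.0]]
[[275.47281059 187.43037635]
 [275.37789524 196.29646688]]
```

View pics/w1.png

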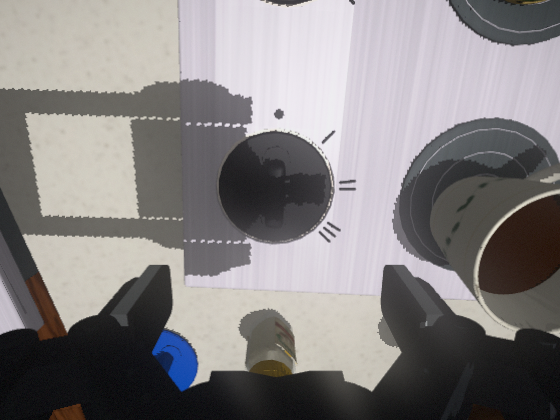

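The wrist view shows the cover disc centred at about (275,187), as predicted, with the handle in shadow running nearly vertical. I'll stretch the contrast to read its angle.

```bash
python3 - <<'E'
from h import *
c=load('w1'); im=c['pixels']
g=cv2.cvtColor(im,cv2.COLOR_RGB2GRAY)
m=(g<85).astype(np.uint8);k=np.zeros_like(m);cv2.circle(k,(275,187),61,1,-1)
cs,_=cv2.findContours(m*k,cv2.RETR_EXTERNAL,cv2.CHAIN_APPROX_NONE)
e=cv2.fitEllipse(cv2.convexHull(max(cs,key=cv2.contourArea))); print(e,onz(c,[e[0]],.0585))
cr=im[120:255,205:345].astype(float)*5
save('w1c',cv2.resize(np.clip(cr,0,255).astype(np.uint8),None,fx=4,fy=4,interpolation=cv2.INTER_CUBIC))
E
```

```text
((274.2212219238281, 185.92660522460938), (108.92730712890625, 112.51496887207031), 95.0277099609375) [[ 0.46058451 -0.03653255  0.0585    ]]
```

View pics/w1c.png

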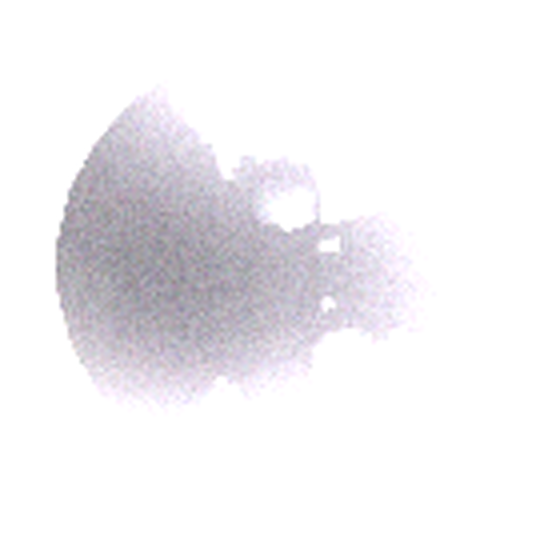

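```bash
python3 - <<'E'
from h import *
c=load('top'); g=cv2.cvtColor(c['pixels'],cv2.COLOR_RGB2GRAY)
print(g[214:232,289:318])
k=np.zeros_like(g);cv2.circle(k,(303,222),16,1,-1)
for th in (14,18,22,26):
    p=np.argwhere((g<th)&(k>0))[:,::-1].astype(np.float32)
    if len(p)<10: continue
    r=cv2.minAreaRect(p); v=cv2.fitLine(p,cv2.DIST_L2,0,.01,.01).ravel()
    W=onz(c,[v[2:]-10*v[:2],v[2:]+10*v[:2]],.085); d=W[1]-W[0]
    print(th,len(p),r,np.arctan2(d[1],d[0])%np.pi)
w=load('w1')['pixels']; g=cv2.cvtColor(w,cv2.COLOR_RGB2GRAY)[120:255,205:345]
save('w1d',cv2.resize(np.clip(g.astype(float)*2.2,0,255).astype(np.uint8),None,fx=4,fy=4))
E
```

```text
[[35 37 35 36 35 36 37 36 38 36 36 37 37 37 36 38 35 37 37 37 36 37 37 37
  38 36 37 37 37]
 [36 35 28 25 28 29 33 34 36 34 37 37 37 36 37 36 36 37 36 38 37 36 37 37
  36 35 37 37 36]
 [36 37 34 33 28 20 18 19 18 27 33 34 36 35 36 36 37 37 36 37 37 36 37 37
  36 37 37 35 35]
 [37 35 36 36 20 20 29 28 24 19 18 19 23 27 34 35 36 36 38 37 37 37 36 38
  37 37 36 36 36]
 [31 36 36 33 16 22 26 29 29 29 29 25 20 15 15 16 21 27 33 35 36 35 37 37
  36 37 37 37 36]
 [35 37 34 27 16 19 23 24 25 29 30 31 29 26 23 20 17 14 15 18 26 28 34 35
  37 36 37 37 36]
 [34 36 36 29 12 12 14 17 20 24 25 27 28 31 30 28 27 25 21 18 17 15 17 20
  31 36 36 36 36]
 [29 34 36 32 14  4  5  7  9 12 15 20 24 27 28 31 31 29 25 27 22 22 19 16
  21 34 36 36 37]
 [36 35 33 21  9  5  2  3  1  3  6 11 11 13 18 27 28 30 31 30 29 27 23 20
  17 32 36 31 35]
 [35 36 32 31 16  5  3  2  1  4  2  2  4  3  6  8 14 17 22 28 31 30 28 21
  15 33 36 35 27]
 [35 37 34 34 27 15  9 10  4  7  4  3  3  4  2  2  6  6  7 12 16 21 25 19
  21 34 36 35 26]
 [36 36 37 36 35 33 34 32 16 12 10  7  3  4  3  4  1  4  2  6  6 10 10 13
  25 35 36 36 
[... 352 characters left out ...]
6
  27 34 35 37 37]
 [38 37 36 36 35 36 35 37 38 37 37 36 36 37 36 36 37 36 37 38 36 37 36 34
  36 37 36 36 35]
 [38 38 37 36 35 37 36 36 37 37 38 35 36 37 37 36 37 37 37 38 38 37 38 37
  37 38 37 37 36]]
14 76 ((302.1284484863281, 224.23854064941406), (19.922786712646484, 4.214435577392578), 16.699243545532227) 1.2898797122086934
18 106 ((302.558837890625, 222.26470947265625), (20.615528106689453, 8.973817825317383), 14.03624439239502) 1.3478152057228945
22 134 ((302.5882263183594, 222.14707946777344), (21.10059928894043, 9.216353416442871), 14.03624439239502) 1.3193253315979203
26 154 ((302.0, 222.00001525878906), (22.79834747314453, 9.216353416442871), 14.03624439239502) 1.298160267511737
```

View pics/w1d.png

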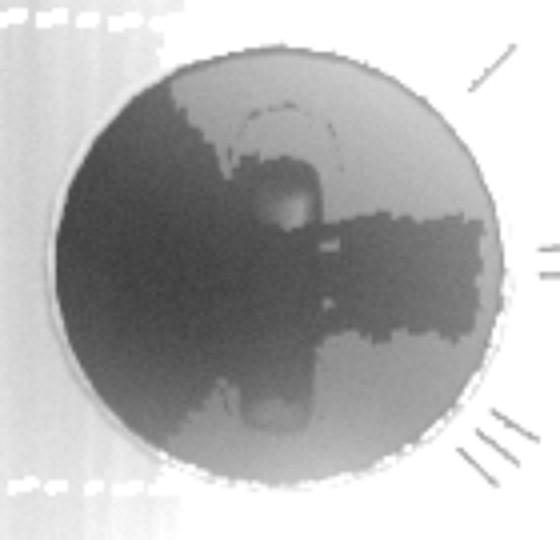

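Its handle runs nearly vertical in the view, about 75° in the world. I'll descend and grasp.

>>> step_arm(
  dp=[
    [0.0046,-0.0025,0],
    [0,0,0.03],
    [0,0,0.03],
    [0,0,0.03],
    [0,0,0.02],
  ],
  twist=[0.035,0,0,0,0],
  claw=[0.5,0.3,0.2,0.2,0.2],
)

```text
t: 3.05
tcp_pos: [0.4601, -0.0372, 0.0894]
ee_rot: [-0.001, 0.793, 0.609, -0.001]
wrist_force: [0.1, -0.1, -0.6]
opening: 0.6
gripper_force: 0.0
```

>>> step_arm(
  dp=[
    [0,0,0.015],
    [0,0,0.009],
    [0,0,0.005],
    [0,0,0],
    [0,0,0],
  ],
  twist=[0,0,0,0,0],
  claw=[0.2,0.2,0.2,-1,-1],
)

```text
t: 3.55
tcp_pos: [0.4612, -0.0375, 0.0629]
ee_rot: [0.0, 0.792, 0.61, 0.0]
wrist_force: [0.3, 0.1, -0.1]
opening: 0.269
gripper_force: 0.0
```

>>> step_arm(
  dp=[
    [0,0,0],
    [0,0,0],
    [0,0,0],
    [0,0,0],
    [0,0,0],
  ],
  twist=[0,0,0,0,0],
  claw=[-1,-1,-1,-1,-1],
)

```text
t: 4.05
tcp_pos: [0.4614, -0.0375, 0.0632]
ee_rot: [0.001, 0.792, 0.61, 0.0]
wrist_force: [-1.2, -0.5, 6.8]
opening: 0.153
gripper_force: 59.5
```

>>> step_arm(
  dp=[
    [0,0,-0.01],
    [0,0,-0.02],
    [0,0,-0.03],
    [0,0,-0.04],
    [0,0,-0.03],
  ],
  twist=[0,0,0,0,0],
  claw=[-1,-1,-1,-1,-1],
)

```text
t: 4.55
tcp_pos: [0.4609, -0.0374, 0.1953]
ee_rot: [0.001, 0.792, 0.61, 0.001]
wrist_force: [0.6, -0.1, -2.4]
opening: 0.147
gripper_force: 58.7
```

```bash
python3 - <<'E'
from h import *
c=load('top'); P=onz(c,[[200,275],[440,270],[235,265],[146,228],[379,299],[447,224],[376,240]],0.0); print(P.round(3))
go((P[0][0],P[0][1],.19)); print(state()['opening'],state()['gripper_force'])
E
```

```text
[[ 0.339  0.219  0.   ]
 [ 0.348 -0.371  0.   ]
 [ 0.363  0.132  0.   ]
 [ 0.458  0.36   0.   ]
 [ 0.279 -0.221  0.   ]
 [ 0.461 -0.396  0.   ]
 [ 0.423 -0.22   0.   ]]
t 4.55 tcp [ 0.4609 -0.0374  0.1953] xang 1.3127 dp [ 0.217  -0.1836  0.005 ] tw None zdir [ 0.002 -0.    -1.   ] q6 0.01 F [ 0.6 -0.1 -2.4]
0.1474150226556708 58.677284717559814
```

Cover is gripped and lifted. I'll carry it to the clear worktop at the front left.

>>> step_arm(
  dp=[
    [0.015,-0.012,0],
    [0.022,-0.019,0],
    [0.022,-0.019,0],
    [0.022,-0.019,0],
    [0.022,-0.019,0],
  ],
  twist=[0,0,0,0,0],
  claw=[-1,-1,-1,-1,-1],
)

```text
t: 5.05
tcp_pos: [0.4013, 0.0855, 0.1931]
ee_rot: [0.0, 0.792, 0.61, 0.0]
wrist_force: [0.2, -0.0, -1.4]
opening: 0.153
gripper_force: 58.8
```

>>> step_arm(
  dp=[
    [0.022,-0.019,0],
    [0.022,-0.019,0],
    [0.022,-0.019,0],
    [0.022,-0.019,0],
    [0.022,-0.019,0],
  ],
  twist=[0,0,0,0,0],
  claw=[-1,-1,-1,-1,-1],
)

```text
t: 5.55
tcp_pos: [0.3375, 0.2162, 0.1932]
ee_rot: [0.0, 0.792, 0.61, 0.0]
wrist_force: [1.3, -0.4, -0.8]
opening: 0.153
gripper_force: 58.8
```

>>> step_arm(
  dp=[
    [0,0,0],
    [0,0,0.035],
    [0,0,0.04],
    [0,0,0.04],
    [0,0,0.03],
  ],
  twist=[0,0,0,0,0],
  claw=[-1,-1,-1,-1,-1],
)

```text
t: 6.05
tcp_pos: [0.3379, 0.2147, 0.0459]
ee_rot: [-0.0, 0.792, 0.61, -0.0]
wrist_force: [-0.8, -0.0, -1.5]
opening: 0.151
gripper_force: 58.9
```

>>> step_arm(
  dp=[
    [0,0,0.015],
    [0,0,0.01],
    [0,0,0.006],
    [0,0,0.003],
    [0,0,0],
  ],
  twist=[0,0,0,0,0],
  claw=[-1,-1,-1,-1,-1],
)

```text
t: 6.55
tcp_pos: [0.3386, 0.2153, 0.0137]
ee_rot: [0.0, 0.792, 0.61, 0.0]
wrist_force: [0.5, 0.1, -0.8]
opening: 0.15
gripper_force: 58.8
```

>>> step_arm(
  dp=[
    [0,0,0.001],
    [0,0,0.001],
    [0,0,0],
    [0,0,0],
    [0,0,0],
  ],
  twist=[0,0,0,0,0],
  claw=[-1,-1,-1,-0.2,0],
)

```text
t: 7.05
tcp_pos: [0.3384, 0.2154, 0.0115]
ee_rot: [-0.0, 0.792, 0.61, 0.0]
wrist_force: [-0.3, 0.2, 0.0]
opening: 0.481
gripper_force: 0.0
```

>>> step_arm(
  dp=[
    [0,0,0],
    [0,0,-0.02],
    [0,0,-0.04],
    [0,0,-0.05],
    [0,0,-0.04],
  ],
  twist=[0,0,0,0,0],
  claw=[0.2,0.2,0.2,0.2,0.2],
)

```text
t: 7.55
tcp_pos: [0.3383, 0.2153, 0.164]
ee_rot: [0.0, 0.792, 0.61, 0.001]
wrist_force: [1.3, 0.1, -0.2]
opening: 0.599
gripper_force: 0.0
```

```bash
python3 - <<'E'
from h import *
go((.43,-.13,.24))
c=cam('top'); save('top2',cv2.resize(np.clip(c['pixels'][150:320,150:370].astype(float)*2,0,255).astype(np.uint8),None,fx=3.5,fy=3.5,interpolation=cv2.INTER_CUBIC))
E
```

```text
t 7.55 tcp [0.3383 0.2153 0.164 ] xang 1.3128 dp [-0.3104  0.1769 -0.0761] tw None zdir [ 0.001  0.001 -1.   ] q6 0.632 F [ 1.3  0.1 -0.2]
```

View pics/top2.png

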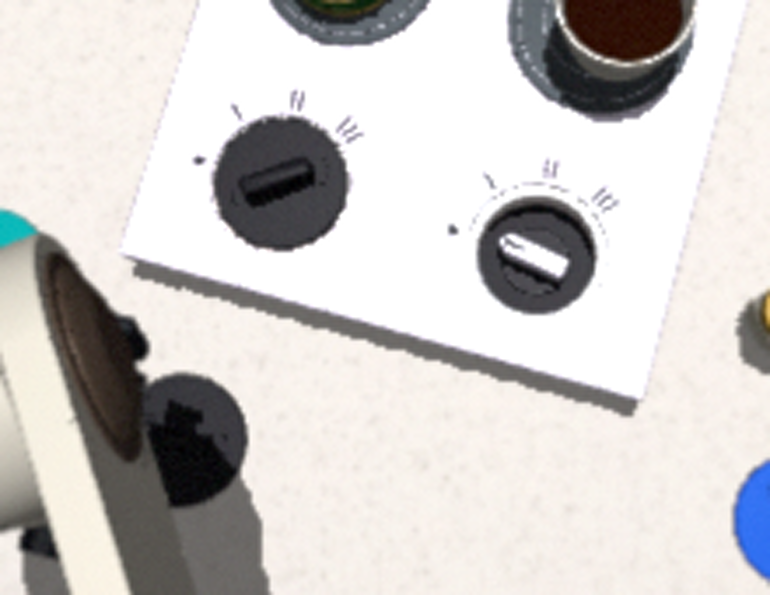

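The right well is open. Its bright dial bar runs from about (500,242), the narrower pointed-looking end, to (570,268) in the crop, and the cover stands on the worktop. I'll measure the bar.

```bash
python3 - <<'E'
from h import *
c=load('top'); g=cv2.cvtColor(c['pixels'],cv2.COLOR_RGB2GRAY)
k=np.zeros_like(g);cv2.circle(k,(303,222),14,1,-1)
wc=np.array([.461,-.0374]); print('centre px',proj(c,[[*wc,.048]]))
for th in (70,90,110):
    m=((g>th)&(k>0)).astype(np.uint8)
    n,l,st,ce=cv2.connectedComponentsWithStats(m); i=1+np.argmax(st[1:,4])
    p=np.argwhere(l==i)[:,::-1].astype(np.float32); v=cv2.fitLine(p,cv2.DIST_L2,0,.01,.01).ravel()
    r=cv2.minAreaRect(p)
    t=(p-v[2:])@v[:2]; W=onz(c,[v[2:]+t.min()*v[:2],v[2:]+t.max()*v[:2]],.048)
    d=W[0]-W[1]; a=np.arctan2(d[1],d[0]); w=[np.ptp((p[np.abs(t-s)<2.5]-v[2:])@[-v[1],v[0]]) for s in (t.min()+3,0,t.max()-3)]
    ref=onz(c,[v[2:]],.048)
    print(th,len(p),r,W.round(4).tolist(),'ang',a,'q',-.2795+np.pi/2-a, 'dist',np.linalg.norm(W[:,:2]-wc,axis=1),'w',w)
sub=cv2.resize(c['pixels'][204:242,284:324],None,fx=15,fy=15,interpolation=cv2.INTER_CUBIC); save('dial',sub)
E
```

```text
centre px [[302.68775104 222.80773371]]
70 115 ((302.1000061035156, 222.30001831054688), (20.124608993530273, 5.81377649307251), 26.56505012512207) [[0.4732, -0.0142, 0.048], [0.4517, -0.0579, 0.048]] ang 1.1144823281150331 q 0.17681399867986336 dist [0.02625383 0.02248078] w [np.float32(5.8036394), np.float32(5.8036394), np.float32(5.4192953)]
90 95 ((301.9315185546875, 222.15069580078125), (19.697019577026367, 5.296677112579346), 24.443954467773438) [[0.473, -0.0141, 0.048], [0.4524, -0.0571, 0.048]] ang 1.1233731431590992 q 0.16792318363579728 dist [0.0262477  0.02146154] w [np.float32(4.9560385), np.float32(4.9560385), np.float32(5.0206056)]
110 81 ((302.3999938964844, 222.29998779296875), (17.879817962646484, 4.819169044494629), 24.77513885498047) [[0.4718, -0.0172, 0.048], [0.4528, -0.0561, 0.048]] ang 1.1178493104363727 q 0.17344701635852378 dist [0.02289342 0.02043046] w [np.float32(4.523246), np.float32(4.523246), np.float32(4.5755816)]
```

View pics/dial.png

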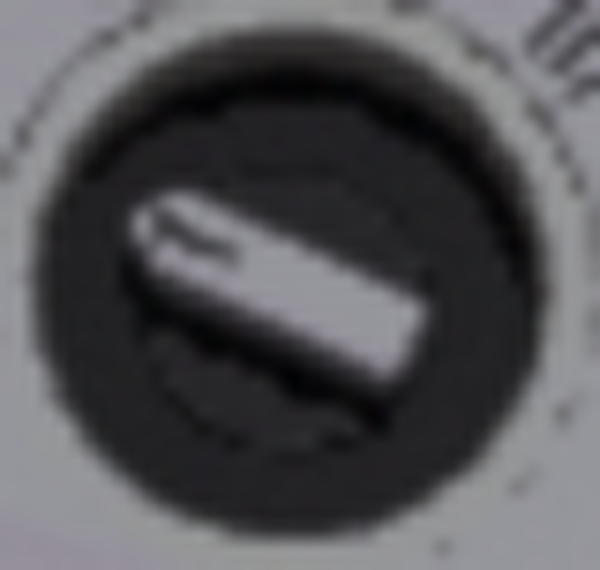

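>>> step_arm(
  dp=[
    [-0.021,0.018,0],
    [-0.022,0.018,0],
    [-0.021,0.018,0],
    [-0.022,0.019,0],
    [-0.021,0.018,0],
  ],
  twist=[0,0,0,0,0],
  claw=[0.2,0,-0.2,-0.2,-0.2],
)

```text
t: 8.1
tcp_pos: [0.3994, 0.0874, 0.1614]
ee_rot: [0.0, 0.792, 0.61, 0.0]
wrist_force: [-0.4, 0.8, -0.5]
opening: 0.405
gripper_force: 0.0
```

>>> step_arm(
  dp=[
    [-0.021,0.018,0],
    [-0.022,0.018,0],
    [-0.021,0.018,0],
    [-0.021,0.019,0],
    [-0.021,0.019,0],
  ],
  twist=[0,0,0,0,0],
  claw=[-0.2,-0.2,-0.2,-0.2,-0.2],
)

```text
t: 8.6
tcp_pos: [0.4613, -0.0385, 0.1613]
ee_rot: [-0.0, 0.792, 0.61, 0.0]
wrist_force: [0.4, 0.9, -0.6]
opening: 0.395
gripper_force: 0.0
```

>>> step_arm(
  dp=[
    [0,0,0],
    [0,0,0],
    [0,0,0.02],
    [0,0,0.02],
    [0,0,0],
  ],
  twist=[0.1,0.09,0,0,0],
  claw=[-0.2,-0.2,-0.2,-0.2,-0.2],
)

```text
t: 9.1
tcp_pos: [0.4597, -0.0371, 0.1192]
ee_rot: [-0.001, 0.847, 0.532, -0.001]
wrist_force: [0.2, 1.0, 0.7]
opening: 0.4
gripper_force: 0.0
```

```bash
python3 - <<'E'
from h import *
go((.461,-.0374,.022),1.12)
E
```

```text
t 9.1 tcp [ 0.4597 -0.0371  0.1192] xang 1.1227 dp [0.0004 0.0016 0.0972] tw 0.002708536860206223 zdir [-0.004  0.001 -1.   ] q6 0.2 F [0.2 1.  0.7]
```

>>> step_arm(
  dp=[
    [0,0.001,0.03],
    [0,0,0.03],
    [0,0,0.015],
    [0,0,0.01],
    [0,0,0.005],
  ],
  twist=[0,0,0,0,0],
  claw=[-0.2,-0.2,-0.2,-0.2,-0.2],
)

```text
t: 9.6
tcp_pos: [0.462, -0.0378, 0.0313]
ee_rot: [-0.0, 0.847, 0.532, 0.0]
wrist_force: [-1.1, -0.1, 0.4]
opening: 0.403
gripper_force: 0.0
```

>>> step_arm(
  dp=[
    [0,0,0.004],
    [0,0,0.002],
    [0,0,0],
    [0,0,0],
    [0,0,0],
  ],
  twist=[0,0,0,0,0],
  claw=[-0.2,-0.2,-0.2,-0.5,-1],
)

```text
t: 10.1
tcp_pos: [0.4622, -0.0379, 0.0259]
ee_rot: [0.0, 0.847, 0.532, 0.0]
wrist_force: [-3.9, 0.9, 3.8]
opening: 0.149
gripper_force: 59.4
```

>>> step_arm(
  dp=[
    [0,0,0],
    [0,0,0],
    [0,0,0],
    [0,0,0],
  ],
  twist=[0,0,0,0],
  claw=[-1,-1,-1,-1],
)

```text
t: 10.5
tcp_pos: [0.4622, -0.0379, 0.0259]
ee_rot: [0.0, 0.847, 0.532, 0.0]
wrist_force: [-0.1, -0.3, 6.0]
opening: 0.148
gripper_force: 59.7
```

```bash
python3 - <<'E'
from h import *
go((.461,-.0374,.022),1.12); s=state(); print(s['opening'],s['gripper_force'],s['ft_torque'])
E
```

```text
t 10.5 tcp [ 0.4622 -0.0379  0.0259] xang 1.1228 dp [-0.     -0.0013  0.0039] tw 0.002778663087553257 zdir [ 0.001 -0.    -1.   ] q6 0.2 F [-0.1 -0.3  6. ]
0.1480402870974481 59.67436373233795 [ 0.03036708  0.15289176 -0.06094836]
```

Dial bar gripped with almost no side force. Turning clockwise by 2.03 rad.

>>> step_arm(
  dp=[
    [0,0,0],
    [0,0,0],
    [0,0,0],
    [0,0,0],
    [0,0,0],
  ],
  twist=[0.1,0.1,0.1,0.1,0.1],
  claw=[-1,-1,-1,-1,-1],
)

```text
t: 11.0
tcp_pos: [0.4627, -0.0383, 0.0259]
ee_rot: [0.001, 0.953, 0.304, 0.001]
wrist_force: [4.6, -4.4, 1.1]
opening: 0.149
gripper_force: 59.1
```

>>> step_arm(
  dp=[
    [0,0,0],
    [0,0,0],
    [0,0,0],
    [0,0,0],
    [0,0,0],
  ],
  twist=[0.1,0.1,0.1,0.1,0.1],
  claw=[-1,-1,-1,-1,-1],
)

```text
t: 11.5
tcp_pos: [0.4629, -0.0389, 0.0259]
ee_rot: [0.001, 0.998, 0.059, 0.001]
wrist_force: [6.0, -11.1, -1.1]
opening: 0.153
gripper_force: 58.8
```

>>> step_arm(
  dp=[
    [0,0,0],
    [0,0,0],
    [0,0,0],
    [0,0,0],
    [0,0,0],
  ],
  twist=[0.1,0.1,0.1,0.1,0.1],
  claw=[-1,-1,-1,-1,-1],
)

```text
t: 12.0
tcp_pos: [0.4628, -0.0395, 0.0259]
ee_rot: [0.001, 0.982, -0.189, 0.001]
wrist_force: [4.7, -18.9, -2.1]
opening: 0.149
gripper_force: 58.8
```

>>> step_arm(
  dp=[
    [0,0,0],
    [0,0,0],
    [0,0,0],
    [0,0,0],
    [0,0,0],
  ],
  twist=[0.1,0.1,0.1,0.1,0.1],
  claw=[-1,-1,-1,-1,-1],
)

```text
t: 12.5
tcp_pos: [0.4625, -0.04, 0.0259]
ee_rot: [0.002, 0.905, -0.426, 0.002]
wrist_force: [-0.8, -23.4, 1.0]
opening: 0.145
gripper_force: 59.2
```

>>> step_arm(
  dp=[
    [0,0,0],
    [0,0,0],
    [0,0,0],
  ],
  twist=[0.03,0,0],
  claw=[-1,-1,-1],
)

```text
t: 12.8
tcp_pos: [0.4624, -0.04, 0.0259]
ee_rot: [0.002, 0.899, -0.438, 0.002]
wrist_force: [0.6, -23.4, -0.0]
opening: 0.146
gripper_force: 59.2
```

```bash
python3 - <<'E'
from h import *
go((.461,-.0374,.022),1.2913-2.2); s=state(); print(s['opening'],s['gripper_force'],s['ft_torque'])
E
```

```text
t 12.8 tcp [ 0.4624 -0.04    0.0259] xang -0.9072 dp [-0.003  -0.0005  0.0039] tw 0.0015057391803590114 zdir [ 0.001 -0.004 -1.   ] q6 2.23 F [  0.6 -23.4  -0. ]
0.14565581402507324 59.2162299156189 [-3.96089737  0.06311682 -0.03802331]
```

>>> step_arm(
  dp=[
    [0.0008,0.0006,0],
    [0.0008,0.0006,0],
    [0,0,0],
    [0,0,0],
    [0,0,0],
  ],
  twist=[0,0,0,0,0],
  claw=[-1,-1,-1,-0.3,-0.2],
)

```text
t: 13.3
tcp_pos: [0.4617, -0.0396, 0.0253]
ee_rot: [-0.0, 0.899, -0.438, -0.0]
wrist_force: [-0.3, 0.4, 0.4]
opening: 0.398
gripper_force: 0.0
```

>>> step_arm(
  dp=[
    [0,0,0],
    [0,0,-0.02],
    [0,0,-0.04],
    [0,0,-0.05],
    [0,0,-0.04],
  ],
  twist=[0,0,0,0,0],
  claw=[-0.2,-0.2,-0.2,-0.2,-0.2],
)

```text
t: 13.8
tcp_pos: [0.4617, -0.0396, 0.1778]
ee_rot: [-0.0, 0.899, -0.438, 0.0]
wrist_force: [1.4, -0.2, -0.1]
opening: 0.397
gripper_force: 0.0
```

```bash
python3 - <<'E'
from h import *
go((.3383,.2153,.164),1.3128)
E
```

```text
t 13.8 tcp [ 0.4617 -0.0396  0.1778] xang -0.907 dp [-0.2769 -0.0598  0.0137] tw 0.9217670652917107 zdir [ 0.001  0.    -1.   ] q6 2.226 F [ 1.4 -0.2 -0.1]
```

>>> step_arm(
  dp=[
    [-0.028,-0.006,0],
    [-0.028,-0.006,0],
    [-0.028,-0.006,0],
    [-0.028,-0.006,0],
    [-0.028,-0.006,0],
  ],
  twist=[0,0,0,0,0],
  claw=[0.2,0.2,0.2,0.2,0.2],
)

```text
t: 14.3
tcp_pos: [0.3985, 0.09, 0.1753]
ee_rot: [-0.0, 0.899, -0.438, -0.0]
wrist_force: [1.4, 0.1, -0.1]
opening: 0.598
gripper_force: 0.0
```

>>> step_arm(
  dp=[
    [-0.028,-0.006,0],
    [-0.028,-0.006,0],
    [-0.028,-0.006,0],
    [-0.027,-0.006,0],
    [-0.026,-0.006,0],
  ],
  twist=[0,0,0,0,0],
  claw=[0.2,0.2,0.2,0.2,0.2],
)

```text
t: 14.8
tcp_pos: [0.3405, 0.2083, 0.1753]
ee_rot: [-0.003, 0.902, -0.432, -0.003]
wrist_force: [0.1, 0.7, 0.5]
opening: 0.602
gripper_force: 0.0
```

```bash
python3 - <<'E'
from h import *
c=cam('top'); g=cv2.cvtColor(c['pixels'],cv2.COLOR_RGB2GRAY)
k=np.zeros_like(g);cv2.circle(k,(303,222),14,1,-1)
for th in (70,90,110):
    m=((g>th)&(k>0)).astype(np.uint8)
    n,l,st,ce=cv2.connectedComponentsWithStats(m); i=1+np.argmax(st[1:,4])
    p=np.argwhere(l==i)[:,::-1].astype(np.float32); v=cv2.fitLine(p,cv2.DIST_L2,0,.01,.01).ravel()
    r=cv2.minAreaRect(p); t=(p-v[2:])@v[:2]; W=onz(c,[v[2:]+t.min()*v[:2],v[2:]+t.max()*v[:2]],.048)
    d=W[1]-W[0]; a=np.arctan2(d[1],d[0]); print(th,len(p),r,W.round(4).tolist(),'q mod pi',(-.2795+np.pi/2-a)%np.pi)
a=cv2.resize(c['pixels'][195:250,270:340],None,fx=8,fy=8,interpolation=cv2.INTER_CUBIC); save('dial2',a)
E
```

```text
70 116 ((303.792724609375, 221.86585998535156), (6.090776443481445, 20.14641571044922), 51.34019088745117) [[0.4485, -0.0206, 0.048], [0.4783, -0.0595, 0.048]] q mod pi 2.208962301776025
90 95 ((303.5000305175781, 222.00001525878906), (5.309908390045166, 19.209373474121094), 51.34019470214844) [[0.4486, -0.021, 0.048], [0.4772, -0.0579, 0.048]] q mod pi 2.2011072206139364
110 83 ((303.56097412109375, 221.95120239257812), (4.997560501098633, 19.053199768066406), 51.34019470214844) [[0.449, -0.0212, 0.048], [0.4774, -0.0578, 0.048]] q mod pi 2.2013237994877857
```

View pics/dial2.png

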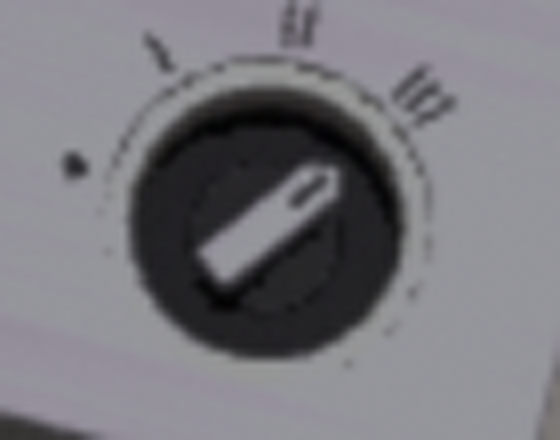

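The picture shows the pointed end at (335,175), aimed at the three-bar mark at (425,95), and the measured angle is q ≈ 2.20. I'll turn back and fetch the cover.

>>> step_arm(
  dp=[
    [0,0,0],
    [0,0,0],
    [0,0,0],
    [0,0,0],
    [0,0,0],
  ],
  twist=[-0.148,-0.148,-0.148,-0.148,-0.148],
  claw=[0.2,0.2,0.2,0.2,0.2],
)

```text
t: 15.35
tcp_pos: [0.3415, 0.2066, 0.1752]
ee_rot: [-0.004, 0.997, -0.076, -0.002]
wrist_force: [0.0, 1.1, -0.3]
opening: 0.599
gripper_force: 0.0
```

>>> step_arm(
  dp=[
    [0,0,0],
    [0,0,0],
    [0,0,0],
    [0,0,0],
    [0,0,0],
  ],
  twist=[-0.148,-0.148,-0.148,-0.148,-0.148],
  claw=[0.2,0.2,0.2,0.2,0.2],
)

```text
t: 15.85
tcp_pos: [0.3416, 0.2066, 0.1752]
ee_rot: [-0.005, 0.957, 0.29, -0.0]
wrist_force: [-0.6, 0.1, -0.5]
opening: 0.603
gripper_force: 0.0
```

>>> step_arm(
  dp=[
    [0,0,0],
    [0,0,0],
    [0,0,0],
    [0,0,0],
    [0,0,0],
  ],
  twist=[-0.148,-0.148,-0.148,-0.148,-0.148],
  claw=[0.2,0.2,0.2,0.2,0.2],
)

```text
t: 16.35
tcp_pos: [0.3415, 0.2066, 0.1752]
ee_rot: [-0.004, 0.787, 0.617, 0.001]
wrist_force: [0.2, 0.1, -0.2]
opening: 0.601
gripper_force: 0.0
```

>>> step_arm(
  dp=[
    [0,0,0],
    [0,0,0],
  ],
  twist=[0,0],
  claw=[0.2,0.2],
)

```text
t: 16.55
tcp_pos: [0.3416, 0.2067, 0.1752]
ee_rot: [-0.004, 0.791, 0.612, 0.001]
wrist_force: [0.4, 0.2, 0.9]
opening: 0.6
gripper_force: 0.0
```

```bash
python3 - <<'E'
from h import *
go((.3384,.2154,.0115),1.3127)
E
```

```text
t 16.55 tcp [0.3416 0.2067 0.1752] xang 1.3179 dp [ 0.0064 -0.0044  0.1638] tw 0.005224841420358173 zdir [-0.003  0.009 -1.   ] q6 0.595 F [0.4 0.2 0.9]
```

>>> step_arm(
  dp=[
    [0.0064,-0.0044,0.02],
    [0,0,0.04],
    [0,0,0.04],
    [0,0,0.03],
    [0,0,0.015],
  ],
  twist=[0.005,0,0,0,0],
  claw=[0.2,0.2,0.2,0.2,0.2],
)

```text
t: 17.05
tcp_pos: [0.3372, 0.2148, 0.0279]
ee_rot: [-0.005, 0.792, 0.61, -0.0]
wrist_force: [0.8, -0.5, -0.3]
opening: 0.602
gripper_force: 0.0
```

>>> step_arm(
  dp=[
    [0,0,0.01],
    [0,0,0.005],
    [0,0,0.0035],
    [0,0,0],
    [0,0,0],
  ],
  twist=[0,0,0,0,0],
  claw=[0.2,0.2,0.2,0.2,0.2],
)

```text
t: 17.55
tcp_pos: [0.3387, 0.2156, 0.0124]
ee_rot: [-0.004, 0.791, 0.612, 0.002]
wrist_force: [-1.0, -0.7, -0.4]
opening: 0.603
gripper_force: 0.0
```

```bash
python3 - <<'E'
from h import *
go((.3384,.2154,.0115),1.3127)
E
```

```text
t 17.55 tcp [0.3387 0.2156 0.0124] xang 1.3175 dp [-0.0003 -0.0003  0.0009] tw 0.0047820939606710855 zdir [-0.002  0.009 -1.   ] q6 0.615 F [-1.  -0.7 -0.4]
```

Within 0.5 mm of the release pose. I'll grasp, lift, and carry it back.

>>> step_arm(
  dp=[
    [0,0,0],
    [0,0,0],
    [0,0,0],
    [0,0,0],
    [0,0,0],
  ],
  twist=[0,0,0,0,0],
  claw=[-0.5,-1,-1,-1,-1],
)

```text
t: 18.05
tcp_pos: [0.3386, 0.2156, 0.0123]
ee_rot: [-0.004, 0.791, 0.612, 0.002]
wrist_force: [-2.2, -1.7, 6.5]
opening: 0.147
gripper_force: 59.4
```

>>> step_arm(
  dp=[
    [0,0,-0.01],
    [0,0,-0.03],
    [0,0,-0.04],
    [0,0,-0.04],
    [0,0,-0.03],
  ],
  twist=[0,0,0,0,0],
  claw=[-1,-1,-1,-1,-1],
)

```text
t: 18.55
tcp_pos: [0.3389, 0.2142, 0.165]
ee_rot: [-0.004, 0.791, 0.612, 0.002]
wrist_force: [1.1, -0.4, -2.3]
opening: 0.154
gripper_force: 58.8
```

>>> step_arm(
  dp=[
    [-0.015,0.013,0],
    [-0.021,0.018,0],
    [-0.022,0.019,0],
    [-0.022,0.019,0],
    [-0.022,0.019,0],
  ],
  twist=[0,0,0,0,0],
  claw=[-1,-1,-1,-1,-1],
)

```text
t: 19.05
tcp_pos: [0.3987, 0.0923, 0.1613]
ee_rot: [-0.004, 0.791, 0.612, 0.002]
wrist_force: [0.6, 0.6, -1.7]
opening: 0.151
gripper_force: 58.8
```

>>> step_arm(
  dp=[
    [-0.022,0.019,0],
    [-0.022,0.019,0],
    [-0.022,0.019,0],
    [-0.022,0.019,0],
    [-0.022,0.018,0],
  ],
  twist=[0,0,0,0,0],
  claw=[-1,-1,-1,-1,-1],
)

```text
t: 19.55
tcp_pos: [0.4623, -0.0378, 0.16]
ee_rot: [-0.004, 0.791, 0.612, 0.002]
wrist_force: [0.2, 0.5, -1.0]
opening: 0.153
gripper_force: 58.8
```

>>> step_arm(
  dp=[
    [0,0,0],
    [0,0,0],
    [0,0,0],
  ],
  twist=[0,0,0],
  claw=[-1,-1,-1],
)

```text
t: 19.85
tcp_pos: [0.4617, -0.0361, 0.1596]
ee_rot: [-0.004, 0.791, 0.612, 0.002]
wrist_force: [0.5, -0.3, -1.4]
opening: 0.155
gripper_force: 58.8
```

```bash
python3 - <<'E'
from h import *
go((.4613,-.0379,.075),1.3127); print(state()['opening'])
E
```

```text
t 19.85 tcp [ 0.4617 -0.0361  0.1596] xang 1.3182 dp [-0.0025  0.0005  0.0846] tw 0.005463715313777762 zdir [-0.003  0.009 -1.   ] q6 0.001 F [ 0.5 -0.3 -1.4]
0.15452895871609065
```

>>> step_arm(
  dp=[
    [-0.0025,0.0005,0.02],
    [0,0,0.03],
    [0,0,0.02],
    [0,0,0.015],
    [0,0,0],
  ],
  twist=[0,0,0,0,0],
  claw=[-1,-1,-1,-1,-1],
)

```text
t: 20.35
tcp_pos: [0.4604, -0.0374, 0.0729]
ee_rot: [-0.006, 0.79, 0.613, 0.001]
wrist_force: [0.6, 0.2, -1.1]
opening: 0.153
gripper_force: 58.8
```

>>> step_arm(
  dp=[
    [0,0,0],
    [0,0,0],
  ],
  twist=[0,0],
  claw=[-1,-1],
)

```text
t: 20.55
tcp_pos: [0.4621, -0.0383, 0.0754]
ee_rot: [-0.004, 0.79, 0.612, 0.002]
wrist_force: [0.0, -0.3, -0.9]
opening: 0.149
gripper_force: 58.8
```

```bash
python3 - <<'E'
from h import *
go((.4613,-.0379,.0645),1.3127)
E
```

```text
t 20.55 tcp [ 0.4621 -0.0383  0.0754] xang 1.3183 dp [ 0.0001 -0.0008  0.0109] tw 0.0056408061942962995 zdir [-0.002  0.008 -1.   ] q6 -0.005 F [ 0.  -0.3 -0.9]
```

>>> step_arm(
  dp=[
    [0,-0.0006,0.004],
    [0,0,0.003],
    [0,0,0.002],
    [0,0,0],
    [0,0,0],
  ],
  twist=[0,0,0,0,0],
  claw=[-1,-1,-1,-1,-1],
)

```text
t: 21.05
tcp_pos: [0.461, -0.0382, 0.0653]
ee_rot: [-0.004, 0.791, 0.612, 0.001]
wrist_force: [0.6, -0.1, -0.8]
opening: 0.155
gripper_force: 58.8
```

>>> step_arm(
  dp=[
    [0,0,0.001],
    [0,0,0.001],
    [0,0,0.0005],
    [0,0,0],
    [0,0,0],
  ],
  twist=[0,0,0,0,0],
  claw=[-1,-1,-1,-1,-1],
)

```text
t: 21.55
tcp_pos: [0.4612, -0.0382, 0.0642]
ee_rot: [-0.004, 0.791, 0.612, 0.002]
wrist_force: [-11.6, 1.4, 25.1]
opening: 0.156
gripper_force: 62.7
```

Contact at 64.2 mm, the expected seated height (52 + 12.3). Releasing.

>>> step_arm(
  dp=[
    [0,0,-0.0015],
    [0,0,0],
    [0,0,0],
    [0,0,0],
    [0,0,0],
  ],
  twist=[0,0,0,0,0],
  claw=[-1,-1,-0.6,-0.2,0.1],
)

```text
t: 22.05
tcp_pos: [0.461, -0.0382, 0.0642]
ee_rot: [-0.004, 0.791, 0.612, 0.001]
wrist_force: [-0.4, 0.1, 0.6]
opening: 0.531
gripper_force: 0.0
```

>>> step_arm(
  dp=[
    [0,0,0],
    [0,0,-0.015],
    [0,0,-0.03],
    [0,0,-0.04],
    [0,0,-0.04],
  ],
  twist=[0,0,0,0,0],
  claw=[0.2,0.2,0.2,0.2,0.2],
)

```text
t: 22.55
tcp_pos: [0.461, -0.0392, 0.1906]
ee_rot: [-0.005, 0.791, 0.612, 0.001]
wrist_force: [0.7, -0.2, 0.5]
opening: 0.6
gripper_force: 0.0
```

>>> step_arm(
  dp=[
    [0.03,-0.024,0],
    [0.03,-0.025,0],
    [0.03,-0.024,0],
    [0.03,-0.025,0],
    [0.03,-0.024,0],
  ],
  twist=[0,0,0,0,0],
  claw=[0.2,0.2,0.2,0.2,0.2],
)

```text
t: 23.05
tcp_pos: [0.3799, 0.1377, 0.1912]
ee_rot: [-0.004, 0.791, 0.612, 0.002]
wrist_force: [1.0, 1.1, -1.2]
opening: 0.601
gripper_force: 0.0
```

>>> step_arm(
  dp=[
    [0.02,-0.018,0],
    [0.02,-0.018,0],
    [0,0,0],
    [0,0,0],
  ],
  twist=[0,0,0,0],
  claw=[0.2,0.2,0.2,0.2],
)

```text
t: 23.45
tcp_pos: [0.3558, 0.1844, 0.1916]
ee_rot: [-0.004, 0.79, 0.613, 0.001]
wrist_force: [0.4, -0.1, -0.6]
opening: 0.605
gripper_force: 0.0
```

```bash
python3 - <<'E'
from h import *
o=load('top')['pixels'] # earlier view, cover off
c=cam('top'); g=cv2.cvtColor(c['pixels'],cv2.COLOR_RGB2GRAY)
m=(g<75).astype(np.uint8);k=np.zeros_like(m);cv2.circle(k,(303,222),24,1,-1)
cs,_=cv2.findContours(m*k,cv2.RETR_EXTERNAL,cv2.CHAIN_APPROX_NONE)
e=cv2.fitEllipse(cv2.convexHull(max(cs,key=cv2.contourArea))); print(e,onz(c,[e[0]],.0585),state()['tcp_pos'])
a=np.clip(c['pixels'][90:280,150:410].astype(float)*1.8,0,255).astype(np.uint8)
save('fin',cv2.resize(a,None,fx=3,fy=3,interpolation=cv2.INTER_CUBIC))
E
```

```text
((303.38616943359375, 222.58932495117188), (38.3448486328125, 39.185386657714844), 48.46403503417969) [[ 0.46014957 -0.03897746  0.0585    ]] [0.35609731 0.1839751  0.19153734]
```

View pics/fin.png

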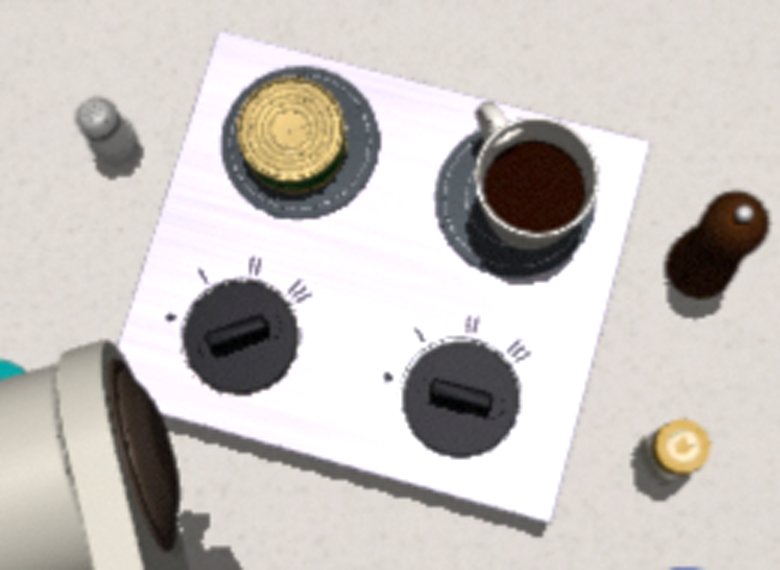

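```bash
python3 - <<'E'
from h import *
c=load('top'); g=cv2.cvtColor(c['pixels'],cv2.COLOR_RGB2GRAY)
o=cv2.cvtColor(cv2.imread('pics/top0.png'),cv2.COLOR_BGR2GRAY)
def f(g):
    k=np.zeros_like(g);cv2.circle(k,(303,222),24,1,-1)
    d=((g<75)&(k>0)); p=np.argwhere(d)[:,::-1]
    k2=np.zeros_like(g);cv2.circle(k2,(303,222),15,1,-1)
    h=np.argwhere((g<26)&(k2>0))[:,::-1]
    return p.mean(0),len(p),h.mean(0),len(h),h.mean(0)-p.mean(0), np.median(g[(k>0)&(g>30)&(g<45)])
print(f(o));print(f(g))
E
```

```text
(array([302.9276808 , 222.05652535]), 1203, array([302.5974026 , 222.31818182]), 154, array([-0.3302782 ,  0.26165646]), np.float64(36.0))
(array([303.30970464, 222.63375527]), 1185, array([302.74285714, 223.03571429]), 140, array([-0.5668475 ,  0.40195901]), np.float64(39.0))
```

```bash
python3 - <<'E'
from h import *
c=load('top'); g=cv2.cvtColor(c['pixels'],cv2.COLOR_RGB2GRAY)
o=cv2.cvtColor(cv2.imread('pics/top0.png'),cv2.COLOR_BGR2GRAY)
for q in ((230,202),(303,222)):
  for im in (o,g):
    k=np.zeros_like(g);cv2.circle(k,q,18,1,-1)
    v=im[(k>0)&(im>30)&(im<48)]; print(q,len(v),v.mean())
go((.4605,-.0387,.093))
E
```

```text
(230, 202) 380 31.681578947368422
(230, 202) 682 32.678885630498534
(303, 222) 804 36.23134328358209
(303, 222) 824 38.32281553398058
t 23.5 tcp [0.3561 0.184  0.1915] xang 1.3183 dp [-0.1903  0.1572  0.0963] tw None zdir [-0.003  0.008 -1.   ] q6 0.528 F [ 0.7 -0.2 -0.3]
```

The images leave the flatness slightly uncertain. A light tap on the handle top with shut fingers will check it: expected height is 87.5 mm if the cover is flat.

>>> step_arm(
  dp=[
    [-0.03,0.025,0],
    [-0.03,0.025,0],
    [-0.03,0.025,0],
    [-0.03,0.025,0],
    [-0.03,0.025,0],
  ],
  twist=[0,0,0,0,0],
  claw=[-1,-1,-1,-1,-1],
)

```text
t: 24.0
tcp_pos: [0.4399, 0.005, 0.1897]
ee_rot: [-0.004, 0.791, 0.612, 0.001]
wrist_force: [0.7, 1.6, 0.5]
opening: 0.002
gripper_force: 0.0
```

>>> step_arm(
  dp=[
    [-0.02,0.016,0],
    [-0.02,0.016,0],
    [0,0,0.03],
    [0,0,0.03],
    [0,0,0.03],
  ],
  twist=[0,0,0,0,0],
  claw=[-1,-1,-1,-1,-1],
)

```text
t: 24.5
tcp_pos: [0.4601, -0.0397, 0.0981]
ee_rot: [-0.004, 0.791, 0.611, 0.001]
wrist_force: [1.0, 0.5, 0.4]
opening: -0.001
gripper_force: 0.0
```

>>> step_arm(
  dp=[
    [0,0,0],
    [0,0,0],
    [0,0,0.003],
    [0,0,0],
    [0,0,0],
  ],
  twist=[0,0,0,0,0],
  claw=[-1,-1,-1,-1,-1],
)

```text
t: 25.0
tcp_pos: [0.4605, -0.0383, 0.0971]
ee_rot: [-0.004, 0.791, 0.612, 0.002]
wrist_force: [0.3, 0.6, 0.3]
opening: 0.001
gripper_force: 0.0
```

>>> step_arm(
  dp=[
    [0,0,0.003],
    [0,0,0.002],
    [0,0,0.002],
    [0,0,0],
    [0,0,0],
  ],
  twist=[0,0,0,0,0],
  claw=[-1,-1,-1,-1,-1],
)

```text
t: 25.5
tcp_pos: [0.4601, -0.0381, 0.0892]
ee_rot: [-0.004, 0.791, 0.612, 0.001]
wrist_force: [0.7, -0.2, 0.5]
opening: -0.0
gripper_force: 0.0
```

>>> step_arm(
  dp=[
    [0,0,0.0015],
    [0,0,0],
    [0,0,0],
  ],
  twist=[0,0,0],
  claw=[-1,-1,-1],
)

```text
t: 25.8
tcp_pos: [0.4601, -0.0381, 0.0878]
ee_rot: [-0.004, 0.791, 0.612, 0.001]
wrist_force: [0.2, -0.4, 0.5]
opening: -0.0
gripper_force: 0.0
```

>>> step_arm(
  dp=[
    [0,0,0.0015],
    [0,0,0],
    [0,0,0],
  ],
  twist=[0,0,0],
  claw=[-1,-1,-1],
)

```text
t: 26.1
tcp_pos: [0.4603, -0.0381, 0.0874]
ee_rot: [-0.004, 0.791, 0.612, 0.002]
wrist_force: [-7.5, 1.4, 19.6]
opening: 0.003
gripper_force: 9.6
```

Contact came at 87.4 mm, so the cover lies flat. Retreating and handing in.

>>> step_arm(
  dp=[
    [0,0,-0.005],
    [0,0,-0.03],
    [0,0,-0.04],
    [0,0,-0.04],
    [0,0,0],
  ],
  twist=[0,0,0,0,0],
  claw=[-1,-1,-1,-1,-1],
)

```text
t: 26.6
tcp_pos: [0.4621, -0.0396, 0.2064]
ee_rot: [-0.001, 0.791, 0.612, 0.004]
wrist_force: [-0.3, 0.6, -0.3]
opening: 0.0
gripper_force: 0.0
```

```bash
python3 -c "
from h import *
c=cam('wrist');g=cv2.cvtColor(c['pixels'],cv2.COLOR_RGB2GRAY)
print(state()['tcp_pos'],state()['wrist_force'],proj(c,[[.4605,-.0387,.0875]]))
print(job.finish_job())"
```

```text
[ 0.46139525 -0.03936993  0.2037394 ] [-0.29093441  0.31802339 -0.40497156] [[275.10549832 200.29499017]]
the job is handed in; nothing more can be done
None
```

The job is handed in at about 27 s: the right dial, in front of the mug's plate, measured about 2.20 rad (the three-bar mark) before I re-covered it, and its cover lies flat in the well; the left cover, mug, tin and the nearby items I could see looked unmoved.

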